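Clear the easel and hold the round plaque up to the camera

TASK

We are photographing the foil plaques. The square one on the easel is done: stand it upright on edge in the empty slot of the wooden dowel rack. Then lift the round plaque, which would roll off the easel, out of the rack and hold it still in the air for its picture: upright, its foil face square to the camera, centred on the lens and 16 cm in front of it. Finish while holding it there; leave the other two plaques in their slots and do not disturb the rest of the table.

Things in the scene. Friction and masses are not known exactly. Their poses are not given: they have to be found in the camera images.
- square_plaque: square wooden board with a gold foil face, 104 wide x 110 high x 10 thick mm, 80 g; starts leaning back 18 degrees on the easel, foil face forward. Origin at the middle of the board; +x points out of the foil face, y along its width, +z to its top edge
- round_plaque: round wooden disc with a gold foil face, 110 mm diameter, 10 mm thick, 70 g, plain rim; the only fully round plaque, starts upright in one of the rack's slots. Origin at the middle of the disc; +x points out of the foil face, +z up as it stands
- arch_plaque: wooden board with flat foot and half-round top, foil face, 90 wide x 104 high x 10 mm, 65 g; stands in a slot, leave it. Origin at mid-height of the board in its middle plane; +x out of the foil face, +z up
- six_plaque: six-sided wooden board, foil face, 104 mm across flats (120 across corners), 10 mm thick, 70 g, flat edge up and down; stands in a slot, leave it. Origin at the middle; +x out of the foil face, +z up
- rack: fixed wooden rack 222 (x) x 76 (y) mm, origin on the table under its middle, z up. Two rails along x at y = -30 and 30 mm, 16 wide, tops 14 mm high, carry round-tipped 10 mm dowels to 47 mm high. Slots 12.5 mm wide at x = -87, -29, 29, 87 mm, one empty. Plaques stand on the rail tops, faces across x, width along y, middle at y = 0, and may lean 5 degrees; the disc sinks 5 mm
- easel: small dark wooden easel fixed on the table, about 96 wide, 110 deep, 115 mm high: ledge with a lip 6 mm high in front, two struts behind, up to 72 mm above the ledge. The square plaque's foot rests on the ledge 46 mm above the table and its back on the struts. Origin on the table; +x is its front, to which the plaque's foil face looks, z up
- camera: black photo camera on a mini tripod, fixed on the table, about 116 wide, 130 mm deep over the tripod feet, 213 mm high. Origin on the table under its middle; its lens looks along -x, level, z up
- lens (a point): centre of the front rim of the camera's lens (57 mm across), 165 mm above the table, 75 mm in front of the camera's origin; its axes are the camera's: the view goes along -x. The round plaque's middle belongs 160 mm in front of this point on the lens axis
- glue_bottle: small brown dropper bottle, 34 mm across, 102 mm high, loose bystander; origin under its middle
- felt_dabber: small black felt dabber 22x24x18 mm, loose bystander; origin under its middle
- washi_tape: small roll of grid-printed paper tape, 40 mm across, 16 mm high, loose bystander; origin under its middle
- burnisher: flat wooden burnisher stick 23x156x12 mm, loose bystander; origin under its middle
- task_lamp: green desk lamp clamped to the left edge of the table (fixed, origin under the clamp); its shade, about 160 mm across, hangs 0.45 to 0.7 m above the table over the camera, near x = 0.5, y = 0.4 m: swing the arm past it close to the robot, not through it

How it is judged:
By the outcome, as a careful person would: the job done as asked, in the order asked, and still so for the second after the job is handed in, while the arm keeps its last pose, push and grip.
It also fails if it takes over 58 s, if anything falls off the work surface, if the arm or the gripper's body presses on something with over 40 N, if the wrist force passes 120 N, or if a joint passes its speed limit or range.

ROBOT

A 6-joint arm with a two-finger parallel gripper is mounted at the origin on the work surface; the furniture and walls round the work are solid. World frame = base frame: x ahead of the robot, y to its left, z up, the work surface at z = 0. Lengths are in m, angles in rad, forces in N, time in s.
With the tool pointing down it reaches from about 0.375 to 0.9 m from the base axis. Payload 3.1 kg.
Tool frame: the origin (TCP) lies between the finger pads; the fingertips stand robot.finger_overhang ahead of it and the grasp point (between the pads) lies 3 mm ahead of it (robot.finger_overhang is the distance from the TCP to the fingertips, in m); z points along the fingers, y is the line along which they close (so a half turn about z gives the same grasp; the last joint's range is limited). The gripper opens to 87 mm and grips with 3 to 60 N. Pads are 19 mm wide; open, the fingers measure 117 mm over their backs; the gripper's body (75 mm by 190 mm) begins 51 mm behind the grasp point.
Start: joints at [1.079, 0.527, 1.433, -0, 1.181, -0.178], TCP at [0.193, 0.594, 0.245] pointing down, gripper open.
Joint ranges: [-3.08, 3.08], [-0.75, 2.2], [0.22, 2.44], [-1.43, 4.57], [0, 2.65], [-2.85, 2.85]. Speed limits (rad/s): [2.79, 2.79, 3.14, 3.14, 3.14, 3.14].

INTERFACE

Orientations are given as a unit quaternion [x, y, z, w].
In Python, from rig import get_obs, vision, hand_in, nets, robot gives the robot as it stands.
- The arm moves only by the tool apply_moves, never from a script. Its argument "series" is a list of rows, each an object with "offset": the shift along the world's x, y, z in cm, a list of three; "rot": the turn, a rotation vector about the world's x, y, z in degrees, a list of three. A call has 1 to 20 rows; each row is the pose to reach, as a shift and turn from the pose commanded when the call began; what a row does not reach only later rows make up. A row lasts 1/10 s, in which the tool goes at most 50 mm and 8.59 degrees, less where a joint would pass 70% of its speed; a pose out of reach is approached as far as the arm can. A call with a gripper value outside its range is refused whole. "hand" is the opening, from 0 (shut) to 1 (fully open), set as the call begins (left out, the last holds). The fingers move at their own pace and stop on an object; "newtons" is the grip in N (left out, the last holds). Time passes only in rows, so rows that repeat a pose let the fingers close. It gives the time, the measured TCP pose, the force, the opening and the grip force at its end, in the units of the state.
- get_obs(): the state, without advancing time (a new reading comes with each control period).
- vision.camera(name): name is "scene" or "side" or "wrist"; returns the picture (400x640x3 uint8, red, green, blue); there is no depth.
- vision.calibration(name): a dict with "K" (3x3 intrinsics, pixels), "k1" (the pictures are not rectified: a ray, as slopes to the right and down, at radius r is drawn at 1 + k1 r^2 times it, then the intrinsics apply), "R" (3x3) and "t" (3): a world point X has camera coordinates R X + t. Camera axes: x right, y down, z forward; pixel columns grow to the right and rows downward; lengths in m; the calibration is good to about 2 mm. A picture is of the moment at which its call begins: read the wrist's pose just before it. calibration takes no time and is no camera call; for the wrist camera it gives the pose at the moment of the call.
- hand_in(): hands the job in; it is judged then, once.
Trained networks look in the newest picture that a camera, given by its name, has taken for a name from the list of things; names that differ only in an ending like _2 or _b are one class to them, and where a whole thing is asked for, a point or a joint stands for the part that bears it (a point fixed in the world has none). Each returns a list of dicts, best first, with "conf" (0 to 1); they miss things now and then, are a little off and sometimes report something else, mostly with a low value. They report only what shows in the picture. A call takes as long as a camera call.
- nets.search_frame(camera, query): "centre" ([x, y, z] in m, in world coordinates, good to about 4 mm: the middle of the surface that is visible of it).
- nets.spot_point(camera, query): "centre" ([x, y, z] in m, in world coordinates, good to about 4 mm: a listed point, or the origin of a listed thing).
The state is a dict: "time": time; "q": joint angles; "joint_velocities": joint speeds; "joint_torque": joint torques, N m; "position": TCP position; "tool_rot": TCP orientation; "ft_force": force on the tool from outside, world axes, zero at the start; "moment": the same for the moment, N m; "grip_width": finger opening in m; "grip_force": force on a finger pad.
Only numpy, scipy, OpenCV 4.12 (cv2) and the standard library are available. Lean on these libraries where they do the work, as an engineer would, in place of code of your own. Each camera call takes 0.05 s, during which the arm holds its last target. There are 200 camera calls.

## Working session

There is one attempt and no reset: what is moved stays moved. The work goes in short steps, Python scripts to look and compute and a tool call to move; the robot and the scene stay as the last step left them, time stands still between calls to the robot, and variables do not carry over. Pictures are saved under pics/ and viewed, at most 10 in all, crops included, and the job is handed in when it is done.

Besides the shell and the picture viewer there is one more tool, called as name(argument=value, ...), one argument or row to a line, values as JSON. apply_moves: Moves the arm, as the interface text tells. Its arguments: {"type":"object","properties":{"series":{"type":"array"},"hand":{"type":"number"},"newtons":{"type":"number"}},"required":["series"]}

```bash
ls; mkdir -p pics; cat > h.py <<'E'
from rig import get_obs, vision, hand_in, nets, robot
import numpy as np, cv2
from scipy.spatial.transform import Rotation as R
def shot(n,name):
    im=vision.camera(n); cv2.imwrite(f'pics/{name}.png',im[:,:,::-1]); return im
def ray(c,uv):
    K=np.array(c['K']);Rm=np.array(c['R']);t=np.array(c['t'])
    d=np.array([(uv[0]-K[0,2])/K[0,0],(uv[1]-K[1,2])/K[1,1]]);s=d.copy()
    for _ in range(20): s=d/(1+c['k1']*(s@s))
    v=Rm.T@np.array([s[0],s[1],1]); return -Rm.T@t, v/np.linalg.norm(v)
def proj(c,X):
    p=np.array(c['R'])@np.array(X)+np.array(c['t']); s=p[:2]/p[2]; s=s*(1+c['k1']*(s@s)); K=np.array(c['K'])
    return np.array([K[0,0]*s[0]+K[0,2],K[1,1]*s[1]+K[1,2]])
def tri(obs):
    A=0;b=0
    for c,uv in obs:
        o,v=ray(c,uv);P=np.eye(3)-np.outer(v,v);A=A+P;b=b+P@o
    return np.linalg.solve(A,b)
E
python3 - <<'E'
from h import *
np.set_printoptions(precision=4,suppress=True)
print(get_obs()); print(robot.finger_overhang)
ims=[shot(n,n+'0') for n in('scene','side','wrist')]
for n in('scene','side'):
    print(n,vision.calibration(n))
    for q in 'square_plaque round_plaque arch_plaque six_plaque rack easel camera lens glue_bottle felt_dabber washi_tape burnisher'.split():
        r=nets.spot_point(n,q); print(q,[(np.round(d['centre'],4).tolist(),round(d['conf'],2)) for d in r[:2]])
E
```

```text
pics
{'time': 0.0, 'q': array([ 1.0785,  0.5284,  1.4339, -0.    ,  1.1814, -0.1785]), 'joint_velocities': array([ 0.0003, -0.0004, -0.0013,  0.0021,  0.001 , -0.0004]), 'joint_torque': array([  0.0015, -44.006 , -17.6596,   0.0636,   0.0582,  -0.0002]), 'position': array([0.1926, 0.5939, 0.2436]), 'tool_rot': array([ 0.1563,  0.9877, -0.001 , -0.0004]), 'ft_force': array([ 0.2361, -0.2024,  0.0976]), 'moment': array([-0.046 ,  0.0011, -0.0055]), 'grip_force': 0.0, 'grip_width': 0.08691024479322848}
0.022
scene {'K': array([[383.0277,   0.    , 318.497 ],
       [  0.    , 383.0277, 195.4095],
       [  0.    ,   0.    ,   1.    ]]), 'k1': -0.01909627115167555, 'R': array([[ 0.6481, -0.7613,  0.0221],
       [-0.3498, -0.3233, -0.8793],
       [ 0.6765,  0.5621, -0.4758]]), 't': array([-0.2598,  0.2967,  0.5625])}
square_plaque [([0.5103, 0.0361, 0.097], 0.79)]
round_plaque [([0.5511, -0.1879, 0.0659], 0.7)]
arch_plaque [([0.4341, -0.1652, 0.061], 0.71)]
six_plaque [([0.6091, -0.1995, 0.0655], 0.63)]
rack [([0.5232, -0.1877, 0.0015], 0.82)]
easel [([0.5131, 0.0476, 0.0005], 0.98)]
ca
[... 490 characters left out ...]
921, -0.5078]]), 't': array([0.532 , 0.0999, 1.4611])}
square_plaque [([0.5124, 0.0408, 0.099], 0.97)]
round_plaque [([0.4401, -0.1606, 0.0675], 0.49)]
arch_plaque [([0.4388, -0.1619, 0.0642], 0.66), ([0.5499, -0.1908, 0.0629], 0.26)]
six_plaque [([0.603, -0.2068, 0.0682], 0.57)]
rack [([0.5197, -0.1819, -0.0026], 0.72)]
easel [([0.5115, 0.046, 0.0002], 0.62)]
camera [([0.5421, 0.3768, -0.0005], 0.83)]
lens [([0.5413, 0.3016, 0.1688], 0.86)]
glue_bottle [([0.7011, 0.0086, 0.0], 0.57), ([0.5476, -0.1904, 0.0653], 0.32)]
felt_dabber [([0.692, -0.0662, -0.0026], 0.61)]
washi_tape [([0.4129, 0.1631, -0.0006], 0.59), ([0.6929, -0.067, -0.0038], 0.34)]
burnisher [([0.3357, 0.2135, -0.0039], 0.44)]
```

View pics/scene0.png

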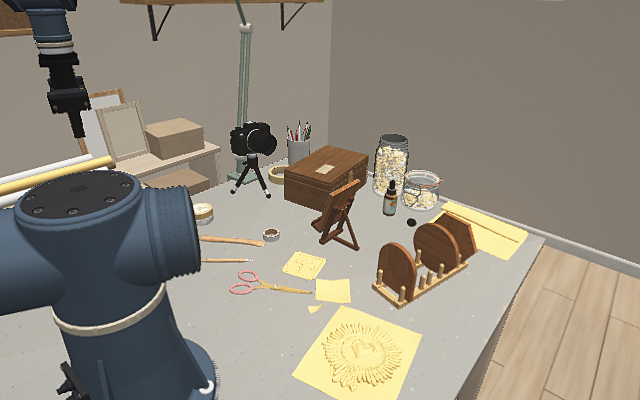

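View pics/side0.png

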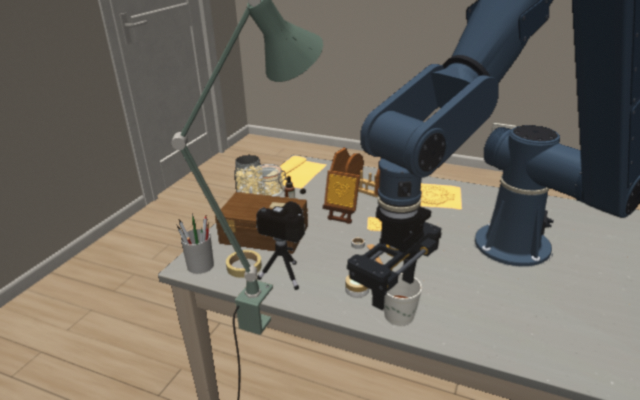

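The scene view shows the rack at about (420,270): arch in front, then an empty slot, then round and six, with the wood backs facing the robot. The square plaque is on the easel at (340,210), and the photo camera is at (255,150). The side view shows the square's foil facing +y, toward the camera, and the lamp shade at (290,45). I'll swing in close to the robot and measure with the wrist camera.

apply_moves(
  series=[
    {"offset": [0.5, -4, 3], "rot": [0, 0, 3]},
    {"offset": [1, -8, 6], "rot": [0, 0, 6]},
    {"offset": [2, -12, 9], "rot": [0, 0, 9]},
    {"offset": [4, -16, 12], "rot": [0, 0, 12]},
    {"offset": [6, -20, 15], "rot": [0, 0, 15]},
    {"offset": [8, -24, 16], "rot": [0, 0, 18]},
    {"offset": [10, -28, 16], "rot": [0, 0, 18]},
    {"offset": [12, -32, 16], "rot": [0, 0, 18]},
    {"offset": [14, -36, 16], "rot": [0, 0, 18]},
    {"offset": [16, -40, 16], "rot": [0, 0, 18]},
    {"offset": [18, -44, 16], "rot": [0, 0, 18]},
    {"offset": [20, -48, 16], "rot": [0, 0, 18]},
    {"offset": [22, -52, 16], "rot": [0, 0, 18]},
    {"offset": [23, -54, 16], "rot": [0, 0, 18]},
    {"offset": [23, -54, 16], "rot": [0, 0, 18]},
  ],
)

```text
time: 2.85
position: [0.4243, 0.0519, 0.4046]
tool_rot: [0.002, 1.0, -0.0, 0.0]
ft_force: [0.1, 0.6, 0.7]
grip_width: 0.0868
grip_force: 0.0
```

```bash
cat >> h.py <<'E'
Q='square_plaque round_plaque arch_plaque six_plaque rack easel camera lens'.split()
def look(tag):
    c=vision.calibration('wrist'); shot('wrist',tag); np.save(f'pics/{tag}.npy',c,allow_pickle=True)
    for q in Q:
        r=nets.spot_point('wrist',q)
        if r: print(q,[(np.round(d['centre'],4).tolist(),round(d['conf'],2),np.round(proj(c,d['centre'])).tolist()) for d in r[:2]])
E
python3 - <<'E'
from h import *
np.set_printoptions(precision=4,suppress=True)
o=get_obs();print(o['time'],o['q'],o['position'],o['tool_rot']);print(vision.calibration('wrist'))
look('w1')
for n in('scene','side'):
    shot(n,n+'1')
    for q in Q:
        r=nets.spot_point(n,q); print(n,q,[(np.round(d['centre'],4).tolist(),round(d['conf'],2)) for d in r[:1]])
E
```

```text
2.85 [-0.1404  0.0731  1.6511 -0.0007  1.4166 -1.7067] [0.4243 0.0519 0.4046] [ 0.0022  1.     -0.0004  0.0004]
{'K': array([[301.5819,   0.    , 318.6491],
       [  0.    , 301.5819, 198.4407],
       [  0.    ,   0.    ,   1.    ]]), 'k1': -0.014945598696048248, 'R': array([[ 0.0033,  1.    , -0.0019],
       [ 0.9662, -0.0027,  0.2578],
       [ 0.2578, -0.0026, -0.9662]]), 't': array([-0.0529, -0.4832,  0.4348])}
square_plaque [([0.5119, 0.0406, 0.0921], 0.74, [312.0, 221.0])]
round_plaque [([0.5483, -0.1885, 0.067], 0.94, [178.0, 236.0]), ([0.4376, -0.1646, 0.0635], 0.51, [185.0, 171.0])]
arch_plaque [([0.4379, -0.1609, 0.0657], 0.59, [187.0, 172.0])]
six_plaque [([0.5434, 0.375, -0.0023], 0.25, [487.0, 219.0])]
rack [([0.5214, -0.182, 0.0023], 0.77, [195.0, 210.0])]
easel [([0.5104, 0.046, -0.0001], 0.86, [316.0, 204.0])]
camera [([0.5451, 0.373, -0.0031], 0.81, [486.0, 220.0])]
scene square_plaque [([0.5109, 0.0355, 0.0969], 0.57)]
scene round_plaque [([0.5491, -0.1898, 0.0646], 0.59)]
scene arch_plaque [([0.4371, -0.1653, 0.0616], 0.88)]
scene six_plaque [([0.607, -0.2043, 0.0654], 0.97)]
scene rack [([0.5227, -0.1858, 0.0018], 0.65)]
scene easel [([0.5098, 0.0434, -0.0016], 0.74)]
scene camera [([0.5477, 0.373, 0.0007], 0.97)]
scene lens [([0.5439, 0.3048, 0.1692], 0.62)]
side square_plaque [([0.5131, 0.0363, 0.1002], 0.57)]
side round_plaque [([0.5458, -0.1885, 0.0635], 0.6)]
side arch_plaque [([0.4399, -0.1619, 0.0682], 0.61)]
side six_plaque [([0.6048, -0.2015, 0.0654], 0.88)]
side rack [([0.3352, 0.2145, -0.0024], 0.69)]
side easel [([0.5121, 0.0465, 0.0021], 0.67)]
side camera [([0.5432, 0.376, -0.0021], 0.63)]
side lens [([0.5429, 0.3063, 0.1694], 0.76)]
```

View w1.

View pics/w1.png

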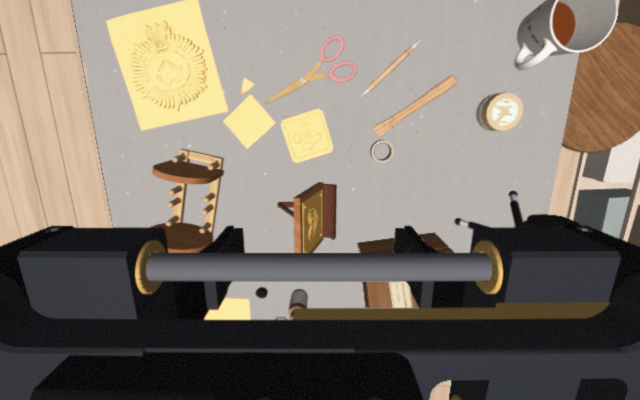

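The wrist view shows the rack at (190,205) and the square on its easel at (312,215), but the gripper hides everything past row 228. A turn of -100° in yaw will put the wrist camera on the +y side, where it sees both.

apply_moves(
  series=[
    {"offset": [1, -1.5, 0.3], "rot": [0, 0, -8]},
    {"offset": [2, -3, 0.6], "rot": [0, 0, -16]},
    {"offset": [3, -4.5, 1], "rot": [0, 0, -24]},
    {"offset": [4, -6, 1.3], "rot": [0, 0, -32]},
    {"offset": [5, -7.5, 1.6], "rot": [0, 0, -40]},
    {"offset": [6, -9, 2], "rot": [0, 0, -48]},
    {"offset": [7, -10.5, 2], "rot": [0, 0, -56]},
    {"offset": [7.5, -12, 2], "rot": [0, 0, -64]},
    {"offset": [7.5, -13.5, 2], "rot": [0, 0, -72]},
    {"offset": [7.5, -14.5, 2], "rot": [0, 0, -80]},
    {"offset": [7.5, -14.5, 2], "rot": [0, 0, -88]},
    {"offset": [7.5, -14.5, 2], "rot": [0, 0, -96]},
    {"offset": [7.5, -14.5, 2], "rot": [0, 0, -102]},
    {"offset": [7.5, -14.5, 2], "rot": [0, 0, -102]},
    {"offset": [7.5, -14.5, 2], "rot": [0, 0, -102]},
    {"offset": [7.5, -14.5, 2], "rot": [0, 0, -102]},
  ],
)

```text
time: 5.8
position: [0.4979, -0.0905, 0.4245]
tool_rot: [0.777, 0.63, -0.0, -0.0]
ft_force: [0.1, 0.1, -1.1]
grip_width: 0.0867
grip_force: 0.0
```

```bash
python3 - <<'E'
from h import *
np.set_printoptions(precision=4,suppress=True)
o=get_obs();print(o['time'],o['q'],o['position'],R.from_quat(o['tool_rot']).as_matrix()[:,1])
look('w2')
im=cv2.imread('pics/w2.png'); cv2.imwrite('pics/w2z.png',cv2.resize(im[60:360,120:520],None,fx=2,fy=2,interpolation=cv2.INTER_CUBIC))
E
```

```text
5.8 [-0.4009  0.1913  1.4554 -0.      1.495  -0.1934] [ 0.4979 -0.0905  0.4245] [ 0.9785 -0.206  -0.0001]
square_plaque [([0.506, 0.0392, 0.0932], 0.85, [305.0, 77.0])]
round_plaque [([0.5487, -0.1882, 0.0647], 0.64, [358.0, 211.0])]
arch_plaque [([0.4369, -0.1623, 0.0623], 0.88, [292.0, 209.0]), ([0.5501, -0.1861, 0.0683], 0.73, [359.0, 210.0])]
six_plaque [([0.6042, -0.2027, 0.0667], 0.72, [391.0, 213.0])]
rack [([0.522, -0.1839, 0.0018], 0.74, [340.0, 202.0]), ([0.6952, -0.0618, 0.0013], 0.58, [422.0, 119.0])]
easel [([0.5099, 0.043, -0.0009], 0.8, [309.0, 81.0]), ([0.5192, -0.1804, -0.0006], 0.4, [338.0, 200.0])]
```

View pics/w2.png

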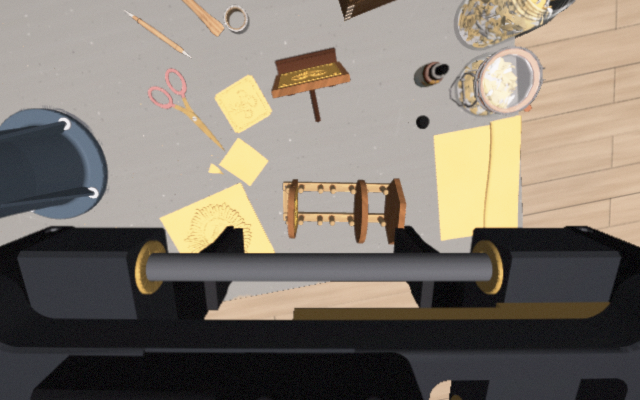

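```bash
python3 - <<'E'
import cv2
im=cv2.imread('pics/w2.png')
a=cv2.resize(im[172:248,275:415],None,fx=5,fy=5,interpolation=cv2.INTER_CUBIC)[:, :700]
b=cv2.resize(im[42:82+22,262:360],None,fx=3.4,fy=3.4,interpolation=cv2.INTER_CUBIC)
import numpy as np
c=np.zeros((600,700,3),'u1'); c[:380]=a; c[385:385+b.shape[0],:b.shape[1]]=b; print(b.shape)
cv2.imwrite('pics/w2z.png',c)
E
```

```text
(211, 333, 3)
```

View pics/w2z.png

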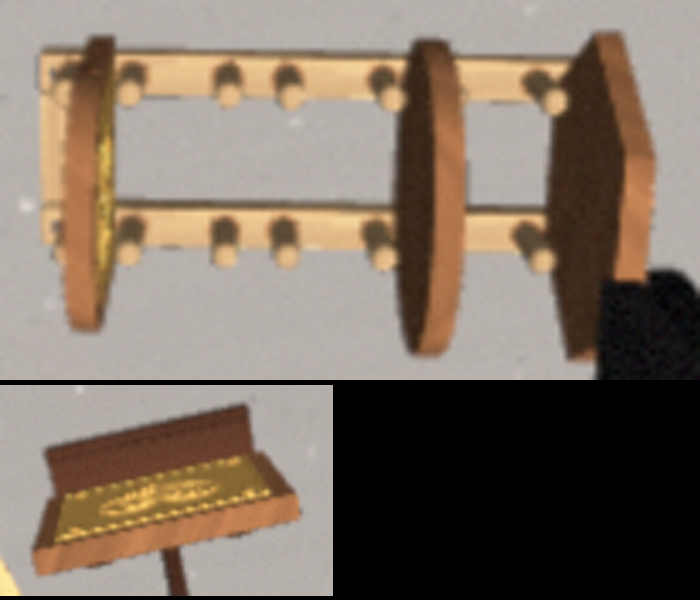

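The crop shows the tips of the rack's dowels (the empty slot lies between columns 227 and 289 of the crop). It also shows the corners of the square's top edge. I'll fit the poses to those points.

```bash
cat > fit.py <<'E'
from h import *
from scipy.optimize import least_squares
np.set_printoptions(precision=4,suppress=True)
c=np.load('pics/w2.npy',allow_pickle=True).item()
xs=[-75.75,-40.25,-17.75,17.75,75.75]
up=[(131,95),(229,94),(291,98),(392,98),(555,100)]; lo=[(129,252),(224,254),(287,254),(384,256),(543,258)]
P=np.array([[x,30,45] for x in xs]+[[x,-30,45] for x in xs])/1e3
U=np.array(up+lo)/5+[275,172]
def rk(p): 
    X=R.from_euler('z',p[2]).apply(P)+[p[0],p[1],p[3]]
    return (np.array([proj(c,x) for x in X])-U).ravel()
s=least_squares(rk,[.522,-.184,-.22,0]);print('rack',s.x,np.degrees(s.x[2]),np.abs(s.fun).max())
s=least_squares(lambda p:rk([*p,0]),[.522,-.184,-.22]);r=s.x;print('rack z=0',s.x,np.degrees(s.x[2]),np.round(s.fun,1))
for sx in(-29,29): print('slot',sx,R.from_euler('z',r[2]).apply([sx/1e3,0,0])[:2]+r[:2])
V=np.array([(37,549),(297,495),(37,573),(300,517)],float);V=np.c_[262+V[:,0]/3.4,42+(V[:,1]-385)/3.4]
# local: x out of foil, y width, z up ; foil looks +y world, so local y = -x world: left pixel (small x world) = +y
L=np.array([[5,52,55],[5,-52,55],[-5,52,55],[-5,-52,55]])/1e3
def sq(p):
    X=R.from_euler('ZY',[p[3],-np.radians(18)]).apply(L)+p[:3]
    return (np.array([proj(c,x) for x in X])-V).ravel()
s=least_squares(sq,[.511,.039,.097,np.pi/2]);print('square',s.x,np.degrees(s.x[3]),np.round(s.fun,1))
T=R.from_euler('ZY',[s.x[3],-np.radians(18)]); print('up',T.apply([0,0,1]),'n',T.apply([1,0,0]),'top',s.x[:3]+T.apply([0,0,.055]))
E
python3 fit.py
```

```text
rack [ 0.5239 -0.1837 -0.2224 -0.003 ] -12.740776110259755 0.4211238424071553
rack z=0 [ 0.5239 -0.1828 -0.2225] -12.746368160872413 [-0.5 -0.4 -0.1  0.1  0.2 -0.5  0.  -0.2  0.1 -0.1 -0.2  0.2  0.3  0.1
  0.1  0.3  0.1  0.2  0.   0.3]
slot -29 [ 0.4956 -0.1764]
slot 29 [ 0.5521 -0.1892]
square [0.5121 0.0381 0.088  1.5592] 89.33759853943937 [-0.9 -0.3 -0.1 -0.6  1.   0.2  0.   0.7]
up [-0.0036 -0.309   0.9511] n [0.011 0.951 0.309] top [0.5119 0.0211 0.1403]
```

apply_moves(
  series=[
    {"offset": [0.2, 1, -1], "rot": [0, 0, 8]},
    {"offset": [0.4, 2, -2], "rot": [0, 0, 16]},
    {"offset": [0.6, 3, -3], "rot": [0, 0, 24]},
    {"offset": [0.8, 4, -4], "rot": [0, 0, 32]},
    {"offset": [1, 5, -5], "rot": [0, 0, 40]},
    {"offset": [1.3, 6, -6], "rot": [0, 0, 48]},
    {"offset": [1.3, 6, -7], "rot": [0, 0, 56]},
    {"offset": [1.3, 6, -8], "rot": [0, 0, 64]},
    {"offset": [1.3, 6, -9], "rot": [0, 0, 72]},
    {"offset": [1.3, 6, -10], "rot": [0, 0, 80]},
    {"offset": [1.3, 6, -10], "rot": [0, 0, 88]},
    {"offset": [1.3, 6, -10], "rot": [0, 0, 96]},
    {"offset": [1.3, 6, -10], "rot": [0, 0, 102]},
    {"offset": [1.3, 6, -10], "rot": [0, 0, 102]},
  ],
  hand=0.6,
)

```text
time: 7.65
position: [0.511, -0.0305, 0.3246]
tool_rot: [-0.0, 1.0, -0.0, 0.0]
ft_force: [-0.4, -0.5, -0.1]
grip_width: 0.0522
grip_force: 0.0
```

apply_moves(
  series=[
    {"offset": [0, 0.5, -2], "rot": [6, 0, 0]},
    {"offset": [0, 1.5, -5], "rot": [12, 0, 0]},
    {"offset": [0, 2.3, -8], "rot": [18, 0, 0]},
    {"offset": [0, 2.3, -8], "rot": [18, 0, 0]},
    {"offset": [0, 2.3, -8], "rot": [18, 0, 0]},
    {"offset": [0, 2.3, -8], "rot": [18, 0, 0]},
  ],
)

```text
time: 8.25
position: [0.5119, -0.0077, 0.2461]
tool_rot: [-0.0, 0.988, 0.155, 0.001]
ft_force: [-0.2, 0.3, 0.4]
grip_width: 0.0525
grip_force: 0.0
```

```bash
python3 - <<'E'
from h import *
np.set_printoptions(precision=4,suppress=True)
o=get_obs();print(o['time'],o['q'],o['position']);print(R.from_quat(o['tool_rot']).as_matrix())
look('w3'); s=shot('side','s3')
cc=vision.calibration('side'); print(proj(cc,[.511,.038,.099]))
w=cv2.imread('pics/w3.png'); cr=s[130:240,300:430,::-1]
b=cv2.resize(cr,None,fx=3,fy=3,interpolation=cv2.INTER_CUBIC)
k=np.zeros((600,800,3),'u1'); k[:250,:640]=w[:250]; k[260:590,:390]=b
sc=shot('scene','sc3')[120:250,290:410,::-1]; k[255:600,395:395+int(120*345/130)]=cv2.resize(sc,(int(120*345/130),345),interpolation=cv2.INTER_CUBIC)
cv2.imwrite('pics/m3.png',k)
E
```

```text
8.25 [-0.3982  0.4029  1.7078  0.3131  1.1709 -2.1128] [ 0.5119 -0.0077  0.2461]
[[-1.     -0.0011  0.0026]
 [-0.0002  0.9518  0.3067]
 [-0.0028  0.3067 -0.9518]]
square_plaque [([0.5115, 0.0397, 0.0972], 0.71, [318.0, 189.0])]
round_plaque [([0.5512, -0.1863, 0.0655], 0.66, [75.0, 240.0])]
arch_plaque [([0.4374, -0.163, 0.0623], 0.95, [81.0, 112.0])]
six_plaque [([0.5079, 0.0469, 0.0025], 0.39, [301.0, 170.0])]
easel [([0.5063, 0.047, -0.003], 0.67, [300.0, 168.0]), ([0.4104, 0.1595, 0.0009], 0.24, [382.0, 93.0])]
camera [([0.5441, 0.3759, -0.0016], 0.87, [491.0, 181.0])]
lens [([0.5429, 0.3019, 0.1671], 0.91, [567.0, 214.0]), ([0.5084, 0.0478, -0.0012], 0.35, [301.0, 170.0])]
[340.17   189.9728]
```

View pics/m3.png

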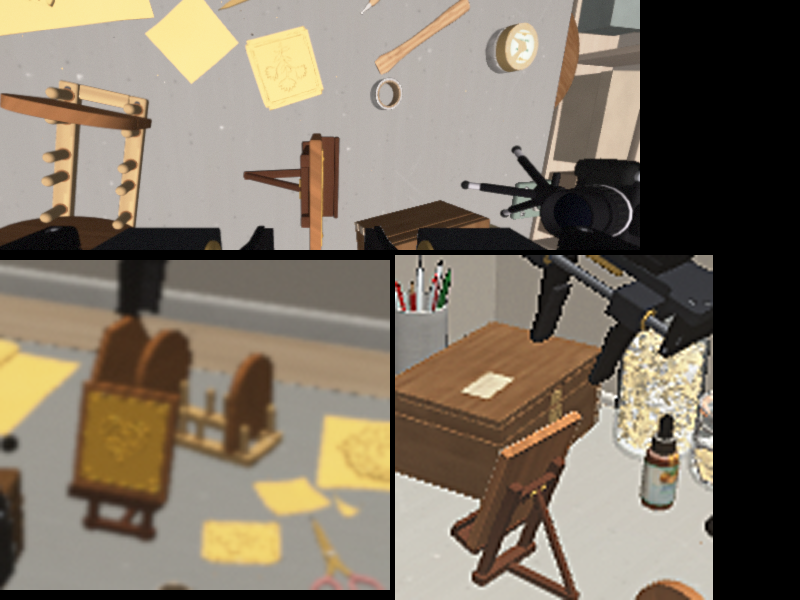

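The wrist view lies in the board's plane: its top edge stands vertically at column 317, starting at row 138. In the scene view the same top edge runs from about (330,195) to (360,180). I'll triangulate its height.

```bash
python3 - <<'E'
from h import *
np.set_printoptions(precision=4,suppress=True)
s=vision.calibration('scene');w=np.load('pics/w3.npy',allow_pickle=True).item();w2=np.load('pics/w2.npy',allow_pickle=True).item()
p=tri([(s,(330.3,195.5)),(w,(317,138))]);print(p,proj(s,p),proj(w,p))
p=tri([(s,(330.3,195.5)),(w2,(272.9,94))]);print(p,proj(s,p),proj(w2,p))
p=tri([(s,(359.7,180.3)),(w2,(350,78.4))]);print(p,proj(s,p),proj(w2,p))
E
```

```text
[0.4585 0.0218 0.1472] [329.7855 195.3363] [315.7383 138.7243]
[0.4603 0.0212 0.1462] [330.5156 195.547 ] [272.6342  93.7328]
[0.5637 0.0185 0.1462] [359.4694 180.2779] [350.2775  78.7127]
```

apply_moves(
  series=[
    {"offset": [0, 0.6, -2.5]},
    {"offset": [0, 1.4, -5]},
    {"offset": [0, 2.2, -7.5]},
    {"offset": [0, 2.8, -9.3]},
    {"offset": [0, 3.15, -10.4]},
    {"offset": [0, 3.15, -10.4]},
    {"offset": [0, 3.15, -10.4]},
  ],
)

```text
schema error: expected keys offset, rot
```

apply_moves(
  series=[
    {"offset": [0, 0, 0]},
    {"offset": [0, 0, 0]},
    {"offset": [0, 0, 0]},
    {"offset": [0, 0, 0]},
    {"offset": [0, 0, 0]},
    {"offset": [0, 0, 0]},
    {"offset": [0, 0, 0]},
    {"offset": [0, 0, 0]},
  ],
  hand=0,
  newtons=20,
)

```text
schema error: expected keys offset, rot
```

apply_moves(
  series=[
    {"offset": [0, 0.6, -2.5], "rot": [0, 0, 0]},
    {"offset": [0, 1.4, -5], "rot": [0, 0, 0]},
    {"offset": [0, 2.2, -7.5], "rot": [0, 0, 0]},
    {"offset": [0, 2.8, -9.3], "rot": [0, 0, 0]},
    {"offset": [0, 3.15, -10.4], "rot": [0, 0, 0]},
    {"offset": [0, 3.15, -10.4], "rot": [0, 0, 0]},
    {"offset": [0, 3.15, -10.4], "rot": [0, 0, 0]},
  ],
)

```text
time: 9.5
position: [0.5113, 0.0237, 0.1408]
tool_rot: [-0.0, 0.988, 0.156, 0.0]
ft_force: [-0.6, -0.4, 0.6]
grip_width: 0.0521
grip_force: 0.0
```

apply_moves(
  series=[
    {"offset": [0, 0, 0], "rot": [0, 0, 0]},
    {"offset": [0, 0, 0], "rot": [0, 0, 0]},
    {"offset": [0, 0, 0], "rot": [0, 0, 0]},
    {"offset": [0, 0, 0], "rot": [0, 0, 0]},
    {"offset": [0, 0, 0], "rot": [0, 0, 0]},
    {"offset": [0, 0, 0], "rot": [0, 0, 0]},
    {"offset": [0, 0, 0], "rot": [0, 0, 0]},
    {"offset": [0, 0, 0], "rot": [0, 0, 0]},
  ],
  hand=0,
  newtons=20,
)

```text
time: 10.3
position: [0.5109, 0.0239, 0.1406]
tool_rot: [-0.0, 0.988, 0.156, 0.0]
ft_force: [-0.2, -0.7, 1.3]
grip_width: 0.0099
grip_force: 20.0
```

apply_moves(
  series=[
    {"offset": [0, -0.3, 1], "rot": [0, 0, 0]},
    {"offset": [0, -0.9, 2.9], "rot": [0, 0, 0]},
    {"offset": [0, -1.8, 5.7], "rot": [0, 0, 0]},
    {"offset": [0, -2.8, 8.8], "rot": [0, 0, 0]},
    {"offset": [0, -3.8, 12], "rot": [0, 0, 0]},
    {"offset": [0, -4, 13.5], "rot": [-6, 0, 0]},
    {"offset": [0, -5, 14], "rot": [-12, 0, 0]},
    {"offset": [0, -6, 14], "rot": [-18, 0, 0]},
    {"offset": [0, -6, 14], "rot": [-18, 0, 0]},
    {"offset": [0, -6, 14], "rot": [-18, 0, 0]},
  ],
)

```text
time: 11.3
position: [0.5105, -0.0354, 0.2807]
tool_rot: [-0.0, 1.0, 0.001, -0.0]
ft_force: [-0.2, -0.2, -1.4]
grip_width: 0.01
grip_force: 20.0
```

apply_moves(
  series=[
    {"offset": [0, -1, 0], "rot": [0, 0, -7]},
    {"offset": [0, -2, 0], "rot": [0, 0, -14]},
    {"offset": [0, -3, 0], "rot": [0, 0, -21]},
    {"offset": [-0.2, -4, 0], "rot": [0, 0, -28]},
    {"offset": [-0.3, -5, 0], "rot": [0, 0, -35]},
    {"offset": [-0.4, -6, 0], "rot": [0, 0, -42]},
    {"offset": [-0.5, -7, 0], "rot": [0, 0, -49]},
    {"offset": [-0.6, -8, 0], "rot": [0, 0, -56]},
    {"offset": [-0.8, -9, 0], "rot": [0, 0, -63]},
    {"offset": [-1, -10, 0], "rot": [0, 0, -70]},
    {"offset": [-1.2, -11, 0], "rot": [0, 0, -77]},
    {"offset": [-1.4, -12, 0], "rot": [0, 0, -84]},
    {"offset": [-1.5, -13, 0], "rot": [0, 0, -91]},
    {"offset": [-1.5, -14, 0], "rot": [0, 0, -98]},
    {"offset": [-1.5, -14, 0], "rot": [0, 0, -102.7]},
    {"offset": [-1.5, -14, 0], "rot": [0, 0, -102.7]},
    {"offset": [-1.5, -14, 0], "rot": [0, 0, -102.7]},
  ],
)

```text
time: 13.0
position: [0.4955, -0.1762, 0.2801]
tool_rot: [0.781, 0.625, 0.0, -0.001]
ft_force: [-0.3, -0.0, -1.0]
grip_width: 0.01
grip_force: 20.0
```

```bash
python3 - <<'E'
from h import *
np.set_printoptions(precision=4,suppress=True)
o=get_obs();print(o['time'],o['q'],o['position'],o['grip_width']);print(R.from_quat(o['tool_rot']).as_matrix())
look('w4'); s=shot('scene','sc4')
w=cv2.imread('pics/w4.png')
k=np.zeros((600,800,3),'u1'); k[:400,:640]=w
cr=s[150:320,320:520,::-1]; k[400:600,:235]=cv2.resize(cr,(235,200),interpolation=cv2.INTER_CUBIC)
cv2.imwrite('pics/m4.png',k)
E
```

```text
13.0 [-0.5549  0.3513  1.6357  0.001   1.1561 -0.3348] [ 0.4955 -0.1762  0.2801] 0.009950740722399914
[[ 0.2187  0.9758 -0.0008]
 [ 0.9758 -0.2187  0.0016]
 [ 0.0014 -0.0011 -1.    ]]
square_plaque [([0.4973, -0.174, 0.2331], 0.85, [319.0, 225.0]), ([0.5505, -0.1871, 0.0658], 0.28, [365.0, 178.0])]
round_plaque [([0.5478, -0.1877, 0.0674], 0.95, [363.0, 179.0])]
arch_plaque [([0.4366, -0.1619, 0.0654], 0.87, [267.0, 178.0]), ([0.607, -0.2027, 0.0701], 0.29, [415.0, 181.0])]
six_plaque [([0.6028, -0.2022, 0.0693], 0.73, [411.0, 182.0])]
```

View pics/m4.png

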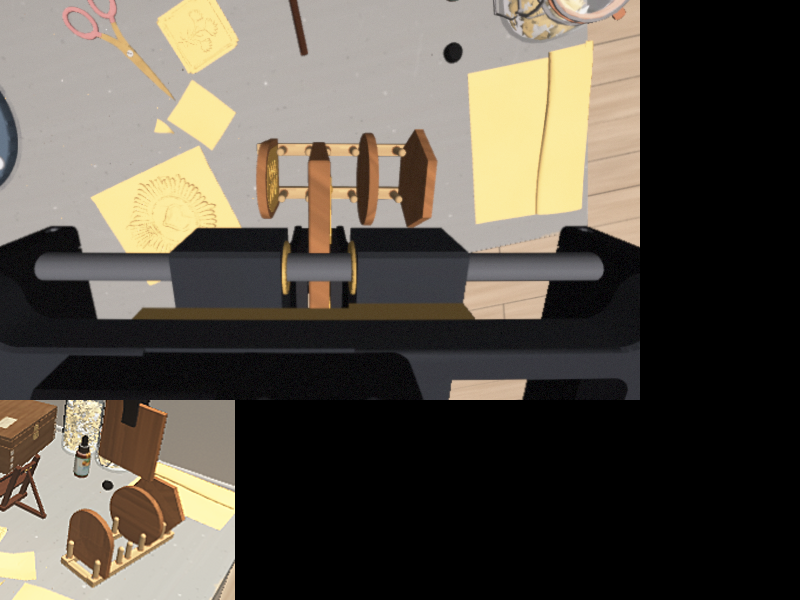

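```bash
python3 - <<'E'
from h import *
np.set_printoptions(precision=2,suppress=True)
w=np.load('pics/w4.npy',allow_pickle=True).item()
im=cv2.imread('pics/w4.png'); cv2.imwrite('pics/w4z.png',cv2.resize(im[130:250,270:390],None,fx=5,fy=5,interpolation=cv2.INTER_CUBIC))
a=np.radians(-12.75);ex=np.array([np.cos(a),np.sin(a),0]);ey=np.array([-np.sin(a),np.cos(a),0])
z=lambda X:(proj(w,X)-[270,130])*5
T=np.array([.4955,-.1762,.2801])
for zz in(-.1,-.05,0.0):
  for sx in(-.005,.005): print('board',zz,sx,z(T+ex*sx+ey*.052+[0,0,zz]))
r=np.array([.5239,-.1828,0])
for x in(-.07575,-.04025,-.01775,.01775): print('dowel',x,z(r+ex*x+ey*.03+[0,0,.045]),z(r+ex*x-ey*.03+[0,0,.045]))
E
```

```text
board -0.1 -0.005 [207.23  62.94]
board -0.1 0.005 [270.86  63.14]
board -0.05 -0.005 [197.63  93.93]
board -0.05 0.005 [277.58  94.18]
board 0.0 -0.005 [181.4 146.3]
board 0.0 0.005 [288.93 146.64]
dowel -0.07575 [ 52.61 110.88] [ 59.38 344.99]
dowel -0.04025 [195.98 111.29] [197.12 345.43]
dowel -0.01775 [286.88 111.58] [284.44 345.71]
dowel 0.01775 [430.26 112.09] [422.19 346.16]
```

View pics/w4z.png

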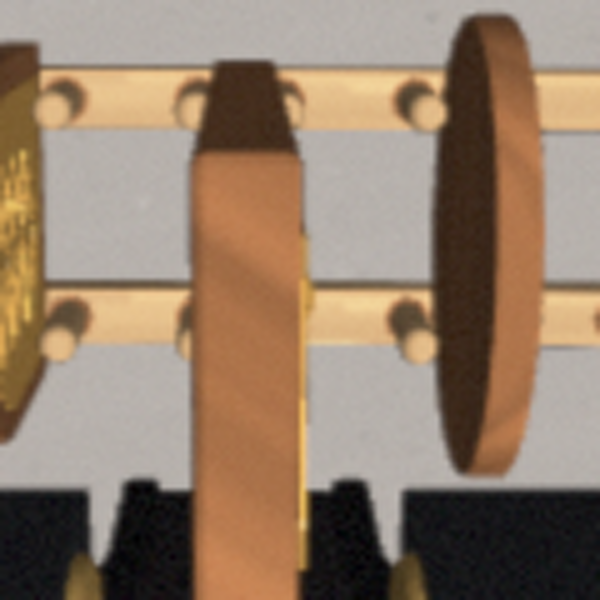

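The crop shows the board about 1 mm toward +x of the slot's centre (board at 246, slot at 241). I'll shift it by -1 mm and lower it.

apply_moves(
  series=[
    {"offset": [-0.1, 0, -2], "rot": [0, 0, 0]},
    {"offset": [-0.1, 0, -5], "rot": [0, 0, 0]},
    {"offset": [-0.1, 0, -8], "rot": [0, 0, 0]},
    {"offset": [-0.1, 0, -10], "rot": [0, 0, 0]},
    {"offset": [-0.1, 0, -11.5], "rot": [0, 0, 0]},
    {"offset": [-0.1, 0, -12.5], "rot": [0, 0, 0]},
    {"offset": [-0.1, 0, -13.2], "rot": [0, 0, 0]},
    {"offset": [-0.1, 0, -13.8], "rot": [0, 0, 0]},
    {"offset": [-0.1, 0, -14.4], "rot": [0, 0, 0]},
    {"offset": [-0.1, 0, -14.4], "rot": [0, 0, 0]},
    {"offset": [-0.1, 0, -14.4], "rot": [0, 0, 0]},
  ],
)

```text
time: 14.6
position: [0.495, -0.1761, 0.1368]
tool_rot: [0.781, 0.625, 0.0, 0.0]
ft_force: [-0.2, 0.3, -0.4]
grip_width: 0.0096
grip_force: 20.0
```

apply_moves(
  series=[
    {"offset": [0, 0, -0.4], "rot": [0, 0, 0]},
    {"offset": [0, 0, -0.8], "rot": [0, 0, 0]},
    {"offset": [0, 0, -1.2], "rot": [0, 0, 0]},
    {"offset": [0, 0, -1.5], "rot": [0, 0, 0]},
    {"offset": [0, 0, -1.5], "rot": [0, 0, 0]},
  ],
)

```text
time: 15.1
position: [0.4949, -0.176, 0.121]
tool_rot: [0.781, 0.625, -0.0, -0.0]
ft_force: [0.5, 1.1, -0.7]
grip_width: 0.01
grip_force: 20.0
```

apply_moves(
  series=[
    {"offset": [0, 0, -0.1], "rot": [0, 0, 0]},
    {"offset": [0, 0, -0.2], "rot": [0, 0, 0]},
    {"offset": [0, 0, -0.2], "rot": [0, 0, 0]},
  ],
)

```text
time: 15.4
position: [0.4949, -0.1761, 0.1195]
tool_rot: [0.781, 0.625, 0.0, 0.0]
ft_force: [-0.7, 0.2, -0.6]
grip_width: 0.0101
grip_force: 20.0
```

apply_moves(
  series=[
    {"offset": [0, 0, -0.1], "rot": [0, 0, 0]},
    {"offset": [0, 0, -0.2], "rot": [0, 0, 0]},
    {"offset": [0, 0, -0.2], "rot": [0, 0, 0]},
  ],
)

```text
time: 15.7
position: [0.4949, -0.176, 0.1175]
tool_rot: [0.781, 0.625, 0.0, 0.0]
ft_force: [0.7, 0.0, -0.6]
grip_width: 0.0097
grip_force: 20.0
```

apply_moves(
  series=[
    {"offset": [0, 0, -0.1], "rot": [0, 0, 0]},
    {"offset": [0, 0, -0.15], "rot": [0, 0, 0]},
    {"offset": [0, 0, -0.15], "rot": [0, 0, 0]},
  ],
)

```text
time: 16.0
position: [0.4949, -0.176, 0.116]
tool_rot: [0.781, 0.625, -0.0, -0.0]
ft_force: [0.1, -1.4, -0.9]
grip_width: 0.0098
grip_force: 20.0
```

apply_moves(
  series=[
    {"offset": [0, 0, -0.1], "rot": [0, 0, 0]},
    {"offset": [0, 0, -0.15], "rot": [0, 0, 0]},
    {"offset": [0, 0, -0.15], "rot": [0, 0, 0]},
  ],
)

```text
time: 16.3
position: [0.4949, -0.176, 0.1145]
tool_rot: [0.781, 0.625, 0.0, -0.0]
ft_force: [-0.2, 0.0, 0.1]
grip_width: 0.0101
grip_force: 20.0
```

apply_moves(
  series=[
    {"offset": [0, 0, -0.1], "rot": [0, 0, 0]},
    {"offset": [0, 0, -0.1], "rot": [0, 0, 0]},
  ],
)

```text
time: 16.5
position: [0.4949, -0.1761, 0.1135]
tool_rot: [0.781, 0.625, 0.0, 0.0]
ft_force: [0.1, 0.3, -1.0]
grip_width: 0.0098
grip_force: 20.0
```

apply_moves(
  series=[
    {"offset": [0, 0, -0.1], "rot": [0, 0, 0]},
    {"offset": [0, 0, -0.2], "rot": [0, 0, 0]},
    {"offset": [0, 0, -0.2], "rot": [0, 0, 0]},
  ],
)

```text
time: 16.8
position: [0.4951, -0.1762, 0.1133]
tool_rot: [0.781, 0.625, 0.0, 0.001]
ft_force: [-1.9, 1.0, 12.0]
grip_width: 0.01
grip_force: 20.0
```

```bash
python3 - <<'E'
from h import *
np.set_printoptions(precision=4,suppress=True)
o=get_obs();print(o['time'],o['position'],o['ft_force'])
w=vision.calibration('wrist');np.save('pics/w5.npy',w,allow_pickle=True);im=shot('wrist','w5');s=shot('scene','sc5')
for n in('scene','wrist'):
  if n=='wrist':vision.camera('wrist')
  print(n,nets.spot_point(n,'square_plaque')[:2])
k=np.zeros((600,800,3),'u1'); k[:250*800//640//1][:0]
k[:400,:400]=cv2.resize(im[150:250,270:370,::-1],(400,400),interpolation=cv2.INTER_CUBIC)
k[:480,400:800]=cv2.resize(s[210:330,360:460,::-1],(400,480),interpolation=cv2.INTER_CUBIC)
cv2.imwrite('pics/m5.png',k)
E
```

```text
16.8 [ 0.4951 -0.1762  0.1133] [-1.8804  0.9804 12.0198]
scene [{'centre': [0.496, -0.1769, 0.069], 'conf': 0.87}, {'centre': [0.5463, 0.3731, -0.0018], 'conf': 0.4}]
wrist [{'centre': [0.4947, -0.1765, 0.0651], 'conf': 0.65}]
```

View pics/m5.png

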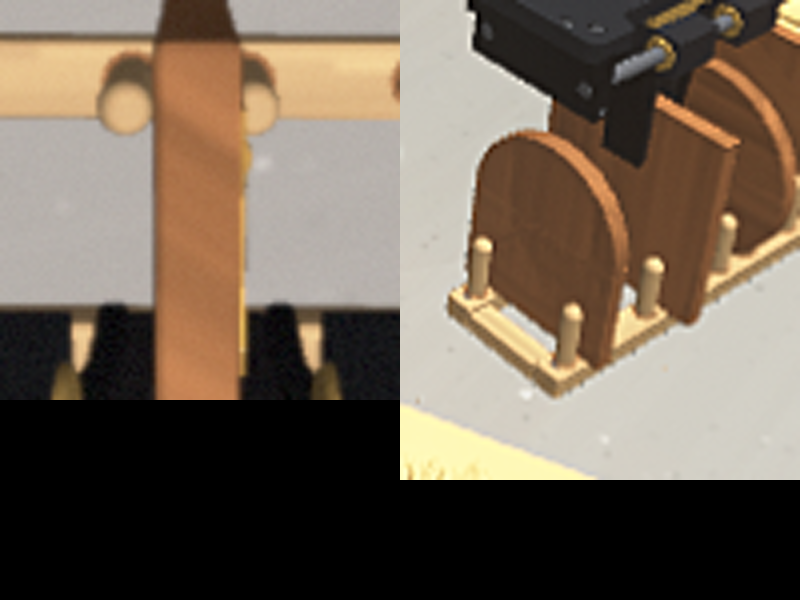

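It rests on the rails between the dowels (12 N contact). I'll release it gently and rise, then work out the disc's lean.

apply_moves(
  series=[
    {"offset": [0, 0, 0.15], "rot": [0, 0, 0]},
    {"offset": [0, 0, 0.15], "rot": [0, 0, 0]},
  ],
)

```text
time: 17.25
position: [0.495, -0.1761, 0.1134]
tool_rot: [0.781, 0.625, 0.0, 0.0]
ft_force: [-0.6, -0.5, 4.7]
grip_width: 0.0097
grip_force: 20.0
```

apply_moves(
  series=[
    {"offset": [0, 0, 0], "rot": [0, 0, 0]},
    {"offset": [0, 0, 0], "rot": [0, 0, 0]},
    {"offset": [0, 0, 0], "rot": [0, 0, 0]},
    {"offset": [0, 0, 0], "rot": [0, 0, 0]},
    {"offset": [0, 0, 1], "rot": [0, 0, 0]},
    {"offset": [0, 0, 3], "rot": [0, 0, 0]},
    {"offset": [0, 0, 6], "rot": [0, 0, 0]},
    {"offset": [2, -0.4, 9], "rot": [0, 0, 0]},
    {"offset": [5.7, -1.3, 10], "rot": [0, 0, 0]},
    {"offset": [5.7, -1.3, 10], "rot": [0, 0, 0]},
    {"offset": [5.7, -1.3, 10], "rot": [0, 0, 0]},
  ],
  hand=0.36,
)

```text
time: 18.35
position: [0.5521, -0.189, 0.2137]
tool_rot: [0.781, 0.625, 0.0, 0.0]
ft_force: [-0.5, 0.2, 0.4]
grip_width: 0.0311
grip_force: 0.0
```

```bash
python3 - <<'E'
from h import *
np.set_printoptions(precision=4,suppress=True)
o=get_obs();print(o['time'],o['position'],o['grip_width'],o['q'])
a=np.radians(-12.75);ex=np.array([np.cos(a),np.sin(a),0]);ey=np.array([-np.sin(a),np.cos(a),0]);r=np.array([.5239,-.1828,0])
def at(c,uv,z):
    p,v=ray(c,uv);X=p+v*(z-p[2])/v[2]; return X,(X-r)@ex,(X-r)@ey
w=np.load('pics/w4.npy',allow_pickle=True).item()
for u in(497,543,520): print('disc top w4',at(w,(270+u/5,130+245/5),.119))
w=np.load('pics/w2.npy',allow_pickle=True).item()
for u in(435,464): print('disc top w2',at(w,(275+u/5,172+195/5),.119))
look('w6'); s=shot('scene','sc6')
print(nets.spot_point('scene','square_plaque')[:1],nets.spot_point('scene','round_plaque')[:1],nets.spot_point('scene','lens')[:1])
im=cv2.imread('pics/w6.png'); k=np.zeros((600,800,3),'u1')
k[:400,:480]=cv2.resize(im[130:250,250:394],(480,400),interpolation=cv2.INTER_CUBIC)
k[:384,480:800]=cv2.resize(s[210:330,360:460,::-1],(320,384),interpolation=cv2.INTER_CUBIC)
cv2.imwrite('pics/m6.png',k)
E
```

```text
18.35 [ 0.5521 -0.189   0.2137] 0.031147489320963298 [-0.5212  0.5087  1.5713 -0.0001  1.0609 -0.3003]
disc top w4 (array([ 0.549, -0.177,  0.119]), np.float64(0.023165392349485014), np.float64(0.011172096013274364))
disc top w4 (array([ 0.5581, -0.179 ,  0.119 ]), np.float64(0.032525792589574554), np.float64(0.011206136970560955))
disc top w4 (array([ 0.5535, -0.178 ,  0.119 ]), np.float64(0.027845079233429614), np.float64(0.011189044308068778))
disc top w2 (array([ 0.5504, -0.1715,  0.119 ]), np.float64(0.02332903390238528), np.float64(0.016900680415542074))
disc top w2 (array([ 0.5592, -0.1733,  0.119 ]), np.float64(0.03230752674558718), np.float64(0.017043273582085263))
square_plaque [([0.4955, -0.1731, 0.0667], 0.64, [258.0, 189.0])]
round_plaque [([0.5499, -0.1875, 0.0674], 0.65, [315.0, 192.0])]
arch_plaque [([0.4378, -0.1621, 0.0648], 0.88, [199.0, 191.0])]
six_plaque [([0.6041, -0.201, 0.0673], 0.58, [372.0, 193.0])]
lens [([0.5492, -0.1879, 0.0661], 0.7, [314.0, 192.0])]
[{'centre': [0.4932, -0.177, 0.0675], 'conf': 0.85}] [{'centre': [0.55, -0.1901, 0.0676], 'conf': 0.62}] [{'centre': [0.5447, 0.3047, 0.1651], 'conf': 0.93}]
```

View pics/m6.png

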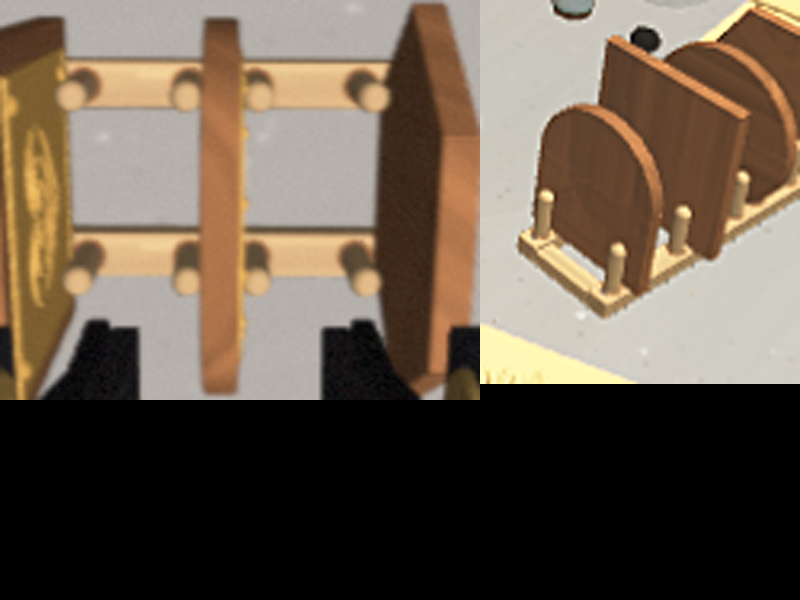

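The square stands upright between its dowels at (700,150). The disc is nearly upright in its slot, about 2 mm left of the gripper's midline. I'll grasp it now.

apply_moves(
  series=[
    {"offset": [-0.15, 0, -3], "rot": [0, 0, 0]},
    {"offset": [-0.15, 0, -6], "rot": [0, 0, 0]},
    {"offset": [-0.15, 0, -8.5], "rot": [0, 0, 0]},
    {"offset": [-0.15, 0, -10.4], "rot": [0, 0, 0]},
    {"offset": [-0.15, 0, -10.4], "rot": [0, 0, 0]},
    {"offset": [-0.15, 0, -10.4], "rot": [0, 0, 0]},
  ],
)

```text
time: 19.6
position: [0.5506, -0.1891, 0.1091]
tool_rot: [0.781, 0.625, -0.0, -0.0]
ft_force: [-0.3, 0.3, 0.2]
grip_width: 0.0313
grip_force: 0.0
```

apply_moves(
  series=[
    {"offset": [0, 0, 0], "rot": [0, 0, 0]},
    {"offset": [0, 0, 0], "rot": [0, 0, 0]},
    {"offset": [0, 0, 0], "rot": [0, 0, 0]},
    {"offset": [0, 0, 0], "rot": [0, 0, 0]},
    {"offset": [0, 0, 0], "rot": [0, 0, 0]},
    {"offset": [0, 0, 0], "rot": [0, 0, 0]},
  ],
  hand=0,
  newtons=20,
)

```text
time: 20.2
position: [0.5508, -0.1893, 0.1097]
tool_rot: [0.781, 0.625, 0.0, 0.001]
ft_force: [0.6, 0.0, 3.7]
grip_width: 0.0099
grip_force: 20.0
```

apply_moves(
  series=[
    {"offset": [0, 0, 1], "rot": [0, 0, 0]},
    {"offset": [0, 0, 3], "rot": [0, 0, 0]},
    {"offset": [0, 0, 6], "rot": [0, 0, 0]},
    {"offset": [0, 0, 9], "rot": [0, 0, 0]},
    {"offset": [0, 0, 12], "rot": [0, 0, 0]},
    {"offset": [0, 0, 14], "rot": [0, 0, 0]},
    {"offset": [0, 0, 14], "rot": [0, 0, 0]},
    {"offset": [0, 0, 14], "rot": [0, 0, 0]},
  ],
)

```text
time: 21.0
position: [0.5499, -0.1887, 0.2489]
tool_rot: [0.781, 0.625, -0.0, -0.0]
ft_force: [-0.5, 0.1, -1.5]
grip_width: 0.0099
grip_force: 20.0
```

apply_moves(
  series=[
    {"offset": [0, 2, 0], "rot": [0, 0, 6]},
    {"offset": [0, 4, 0], "rot": [0, 0, 12]},
    {"offset": [0, 6, 0], "rot": [0, 0, 18]},
    {"offset": [0, 8, 0], "rot": [0, 0, 24]},
    {"offset": [0, 10, 0], "rot": [0, 0, 30]},
    {"offset": [0, 12, 0], "rot": [0, 0, 36]},
    {"offset": [0, 14, 0], "rot": [0, 0, 42]},
    {"offset": [0, 16, 0], "rot": [0, 0, 48]},
    {"offset": [0, 18, 0], "rot": [0, 0, 54]},
    {"offset": [-0.2, 20, 0], "rot": [0, 0, 60]},
    {"offset": [-0.3, 22, 0], "rot": [0, 0, 66]},
    {"offset": [-0.4, 24, 0], "rot": [0, 0, 72]},
    {"offset": [-0.5, 26, 0], "rot": [0, 0, 78]},
    {"offset": [-0.6, 28, 0], "rot": [0, 0, 84]},
    {"offset": [-0.7, 30, 0], "rot": [0, 0, 90]},
    {"offset": [-0.8, 32, -1], "rot": [0, 0, 96]},
    {"offset": [-0.8, 33.3, -2.5], "rot": [0, 0, 102]},
    {"offset": [-0.8, 33.3, -3.8], "rot": [0, 0, 102.7]},
    {"offset": [-0.8, 33.3, -3.8], "rot": [0, 0, 102.7]},
    {"offset": [-0.8, 33.3, -3.8], "rot": [0, 0, 102.7]},
  ],
)

```text
time: 23.0
position: [0.5415, 0.1438, 0.2097]
tool_rot: [0.0, 1.0, -0.0, -0.002]
ft_force: [-0.2, 0.4, -0.8]
grip_width: 0.01
grip_force: 20.0
```

```bash
cat > m.py <<'E'
from h import *
np.set_printoptions(precision=4,suppress=True)
o=get_obs();print(o['time'],o['position'],o['grip_width'],R.from_quat(o['tool_rot']).as_matrix()[:,1:])
D={}
for i in range(6):
  for n in('scene','side','wrist'):
    im=shot(n,f'{n}_h')
    for q in('lens','camera','round_plaque'):
      for d in nets.spot_point(n,q)[:1]: D.setdefault((q,n),[]).append(d['centre'])
for k,v in sorted(D.items()): print(k,len(v),np.median(v,0),np.std(v,0))
print(get_obs()['time'])
E
python3 m.py
```

```text
23.0 [0.5415 0.1438 0.2097] 0.009954474480656774 [[ 0.     -0.0033]
 [ 1.     -0.0003]
 [-0.0003 -1.    ]]
('camera', 'scene') 6 [ 0.5454  0.3741 -0.0013] [0.0777 0.0609 0.0018]
('camera', 'side') 6 [0.5439 0.3761 0.    ] [0.001  0.0014 0.0021]
('camera', 'wrist') 6 [0.5448 0.3747 0.    ] [0.0017 0.0012 0.001 ]
('lens', 'scene') 6 [0.5444 0.3046 0.1668] [0.0011 0.0018 0.0015]
('lens', 'side') 6 [0.5452 0.3042 0.1678] [0.0012 0.001  0.0009]
('lens', 'wrist') 6 [0.5442 0.3024 0.1684] [0.0021 0.0016 0.001 ]
('round_plaque', 'scene') 6 [0.5415 0.1444 0.1669] [0.0011 0.0605 0.0012]
('round_plaque', 'side') 6 [0.5392 0.1425 0.1656] [0.0471 0.0082 0.0624]
('round_plaque', 'wrist') 6 [0.5416 0.1449 0.1683] [0.0011 0.0016 0.0005]
26.6
```

apply_moves(
  series=[
    {"offset": [0.3, 0, 0.1], "rot": [0, 0, 0]},
    {"offset": [0.3, 0, 0.1], "rot": [0, 0, 0]},
    {"offset": [0.3, 0, 0.1], "rot": [0, 0, 0]},
    {"offset": [0.3, 0, 0.1], "rot": [0, 0, 0]},
    {"offset": [0.3, 0, 0.1], "rot": [0, 0, 0]},
  ],
)

```text
time: 27.1
position: [0.5453, 0.144, 0.212]
tool_rot: [-0.0, 1.0, -0.0, -0.0]
ft_force: [-0.3, -0.1, -1.1]
grip_width: 0.01
grip_force: 20.0
```

```bash
python3 - <<'E'
from h import *
np.set_printoptions(precision=4,suppress=True)
o=get_obs();print(o['time'],o['position'],o['grip_width'],o['grip_force'],np.abs(o['joint_velocities']).max())
shot('scene','fin')
for q in Q[:5]+['glue_bottle','felt_dabber']:
    print(q,[(np.round(d['centre'],4).tolist(),round(d['conf'],2)) for d in nets.spot_point('scene',q)[:1]])
print(hand_in())
E
```

```text
27.1 [0.5453 0.144  0.212 ] 0.009960565830202467 19.99974259058945 0.001536025483723042
square_plaque [([0.494, -0.1742, 0.0673], 0.83)]
round_plaque [([0.5452, 0.1424, 0.1658], 0.62)]
arch_plaque [([0.4366, -0.1656, 0.0623], 0.73)]
six_plaque [([0.6074, -0.2046, 0.0678], 0.88)]
rack [([0.5478, 0.374, -0.0022], 0.62)]
glue_bottle [([0.7061, 0.0093, 0.0012], 0.85)]
felt_dabber [([0.6929, -0.0682, 0.0012], 0.38)]
the job is handed in; nothing more can be done
None
```

The job is handed in: the square plaque stands in the rack's empty slot, and the round plaque is held still about 16 cm in front of the lens, foil to the camera; position is by network estimates good to a few mm, uprightness is from the tool pose only, and no verdict came back.

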